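# Lock the sample pot and hold it ready for hand-over

### The job

Close the sample pot that stands in one of the two bench docks: turn its lock ring clockwise (seen from above) all the way to the stop, so that the ring's tab stands over the rib on the pot's shoulder, while the pot still sits in its dock. Only then take the pot by the grip on its lid, lift it clear until its underside is at least 10 cm above the bench, and finish while still holding it there, level and still, ready to hand over. Never tip the pot, and leave the other things on the bench where they stand.

Things in the scene. Friction and masses are not known exactly. Their poses are not given: they have to be found in the camera images.
- pot: loose sample pot, 0.35 to 0.6 kg: white square body 70 x 70 x 72 mm high, above it a round neck 52 mm in diameter (72 to 92 mm up), the lock ring (92 to 112), a flat lid 50 mm in diameter (top at 115) and the grip (115 to 141). Origin: centre of the underside; z up its axis, x along the grip's long side. It sits with its underside 8 mm above the bench, keyed in the dock, with about 3 degrees of play in yaw
- lock_rib (a point): the locked mark: middle of a dark rib 18 mm long, 5 mm wide, 4 mm high on the pot's flat shoulder (72 mm up), at the corner between the pot's +x and -y, 38 mm from the pot's axis
- grip: upright grey grip bar fixed on the middle of the pot's lid, to be pinched across its 12 mm thickness: 44 mm long (its x), 12 mm thick (its y), 26 mm high. Origin: centre of its foot, on the lid, 115 mm above the pot's underside; its axes are parallel to the pot's
- lock_ring (a joint): angle of the lock ring, rad: 0 open, grows clockwise seen from above, 1.2 locked at its hard stop (tab over the rib); starts at 0 to 0.4. Turns stiffly (0.06 N m), stays where left. A ribbed dark steel cylinder 64 mm in diameter, 20 mm high, coaxial with the pot, lower face 92 mm above the pot's underside, a tab on one side; its round sides can be gripped from above, away from the tab
- ring_tab (a point): outer end of the lock ring's tab, 47 mm from the pot's axis and 102 mm above the pot's underside; the tab reaches 15 mm out from the ring and is 8 mm wide and 12 mm high. Seen from the pot's axis it points 1.2 rad minus the ring's angle counter-clockwise of the rib
- dock: grey square dock fixed to the bench in which the pot stands, 90 x 90 x 30 mm, walls 8 mm, pocket 74 x 74 mm and 22 mm deep with its floor 8 mm above the bench. Origin: centre of the underside; axes along its sides
- spare_dock: second dock just like it, empty, fixed to the bench. Origin: centre of the underside
- tip_box: bystander, loose: clear box with a blue lid, 82 x 122 x 63 mm high, beyond the docks. Origin: centre of the underside
- reagent_bottle: bystander, loose: round amber bottle, 60 mm in diameter, 120 mm high, to one side. Origin: centre of the underside
- specimen_jar: bystander, loose: squat round white jar, 66 mm in diameter, 70 mm high, to the other side. Origin: centre of the underside
Mind the look-alikes: they are no part of the job. Leave any green or yellow look-alike of the pot alone.

How it is judged:
On the way, in this order (a step that is already met when the one before it is completed fails the run):
1. the lock ring is turned to its locked mark while the pot still sits in its dock (value of joint lock_ring above 1.1 rad and height (world z) of pot below 0.02 m), for 0.2 s.
2. the pot, locked, is lifted level out of its dock by the grip (height (world z) of pot above 0.05 m and angle between pot's own z axis and vertical below 0.2 rad and contact force between the fingers and grip above 1 N and value of joint lock_ring above 1.08 rad), for 0.1 s.
At the end, for the whole second after the job is handed in: Pot held in the air by its grip (over 1 N): underside over 95 mm above the bench, tilt under 0.1 rad, slower than 20 mm/s and 0.15 rad/s, touching no dock or bystander, ring above 1.08 rad, bystanders within 20 mm of their starts (height (world z) of pot above 0.095 m and angle between pot's own z axis and vertical below 0.1 rad and linear speed of pot below 0.02 m/s and angular speed of pot below 0.15 rad/s and contact force between the fingers and grip above 1 N and value of joint lock_ring above 1.08 rad and contact force between pot and dock below 0.1 N and contact force between pot and spare_dock below 0.1 N and contact force between pot and tip_box below 0.1 N and contact force between pot and reagent_bottle below 0.1 N and contact force between pot and specimen_jar below 0.1 N and distance of each of tip_box, reagent_bottle, specimen_jar from where it was at the start of the episode below 0.02 m); the arm keeps its last pose, push and grip.
It fails at once if the pot is lifted out before its ring is locked (height (world z) of pot above 0.03 m and value of joint lock_ring below 1 rad).
It fails at once if the pot is tipped more than 0.35 rad (20 degrees) (angle between pot's own z axis and vertical above 0.35 rad).
It fails at once if a bystander is moved more than 20 mm (distance of any of tip_box, reagent_bottle, specimen_jar from where it was at the start of the episode above 0.02 m).
It also fails if it takes over 45 s, if anything falls off the work surface, if the arm or the gripper's body presses on something with over 40 N, if the wrist force passes 120 N, or if a joint passes its speed limit or range.

### The arm

A 6-joint arm with a two-finger parallel gripper is mounted at the origin on the work surface. World frame = base frame: x ahead of the robot, y to its left, z up, the work surface at z = 0. Lengths are in m, angles in rad, forces in N, time in s.
With the tool pointing down it reaches from about 0.325 to 0.875 m from the base axis. Payload 4.4 kg.
Tool frame: the origin (TCP) lies midway between the tips of the shut fingers; the grasp point (between the pads) lies 19 mm behind it (robot.tcp_to_grasp is the distance from the TCP to the grasp point, in m); z points along the fingers, y is the direction in which the jaws open and shut (so a half turn about z gives the same grasp; the last joint's range is limited). The gripper opens to 85 mm and grips with 20 to 120 N. Pads are 22 mm wide; open, the fingers measure 114 mm over their backs; the gripper's body (76 mm by 85 mm) begins 54 mm behind the grasp point. The pads swing forward as they close: fully open they stand 13 mm farther back than shut.
Start: joints at [1.02, 0.207, 1.542, -0, 1.393, -0.15], TCP at [0.224, 0.53, 0.231] pointing down, gripper open.
Joint ranges: [-2.73, 2.73], [-0.86, 2.22], [0.23, 2.46], [-1.11, 4.25], [0.08, 2.63], [-2.82, 2.82]. Speed limits (rad/s): [2.79, 2.79, 3.14, 3.14, 3.14, 3.14].

### API

Orientations are given as a unit quaternion [w, x, y, z].
In Python, from workcell import robot, get_image, camera_model gives the robot as it stands.
- The arm moves only by the tool play_rows, never from a script. Its argument "increments" is one flat list of numbers, 7 for each row, row after row: the shift along the world's x, y, z in units of 25 mm (1.0 is 25 mm), then the turn, a rotation vector about the world's x, y, z in units of 5 degrees (1.0 is 5 degrees), then the closure in counts, from 0 (fully open) to 255 (shut). A call has 1 to 8 rows; each row shifts and turns the commanded pose from where the row before left it; what a row does not reach is not made up. A row lasts 1/12 s, in which the tool goes at most 41.7 mm and 7.16 degrees, less where a joint would pass 70% of its speed; a pose out of reach is approached as far as the arm can. A call is refused whole if a number of a shift passes 1 or a number of a turn 1, either way. A call with a gripper value outside its range is refused whole. The fingers move at their own pace and stop on an object; "grip_force" is the grip in N (left out, the last holds). Time passes only in rows, so rows that do not move let the fingers close. It gives the time, the measured TCP pose, the force and the opening at its end, in the units of the state.
- robot.sense(): the state, without advancing time (a new reading comes with each control period).
- get_image(name): name is "side" or "top" or "wrist"; returns (picture, depth): 420x560x3 uint8, blue, green, red; 420x560 float32, m along the optical axis (not along the pixel's ray), 0 where there is no reading.
- camera_model(name): a dict with "fx", "fy", "cx", "cy" (pixels), "position" and "orientation" of the camera in the world. Camera axes: x right, y up, looking along -z (the intrinsics and any distortion apply to the point x, -y, -z); pixel columns grow to the right and rows downward; lengths in m; the calibration is good to about 2 mm. A picture is of the moment at which its call begins: read the wrist's pose just before it. camera_model takes no time and is no camera call; for the wrist camera it gives the pose at the moment of the call.
- robot.finish_job(): hands the job in, once; it reports no verdict.
The state is a dict: "time": time; "joints": joint angles; "joint_velocities": joint speeds; "effort": joint torques, N m; "tool_pos": TCP position; "tool_rot": TCP orientation; "contact_force": force on the tool from outside, world axes, zero at the start; "torque": the same for the moment, N m; "gripper_width": finger opening in m.
Only numpy, scipy, OpenCV 4.12 (cv2) and the standard library are available. Lean on these libraries where they do the work, as an engineer would, in place of code of your own. Each camera call takes 0.05 s, during which the arm holds its last target.

## Working session

There is one attempt and no reset: what is moved stays moved. The work goes in short steps, Python scripts to look and compute and a tool call to move; the robot and the scene stay as the last step left them, time stands still between calls to the robot, and variables do not carry over. Pictures are saved under pics/ and viewed, and the job is handed in when it is done.

Besides the shell and the picture viewer there is one more tool, called after "Request:" by a JSON object that holds its "fn" and its "kwargs". play_rows: Moves the arm, as the interface text tells. Its arguments: {"type":"object","properties":{"increments":{"type":"array","items":{"type":"number"}},"grip_force":{"type":"number"}},"required":["increments"]}

```bash
mkdir -p pics; cat > h.py <<'E'
import numpy as np, cv2
from workcell import robot,get_image,camera_model
from scipy.spatial.transform import Rotation as R
def rot(q): return R.from_quat([q[1],q[2],q[3],q[0]])
def unproj(m,u,v,d):
    p=np.array([(u-m['cx'])/m['fx']*d,-(v-m['cy'])/m['fy']*d,-d])
    return rot(m['orientation']).apply(p)+m['position']
def proj(m,P):
    p=rot(m['orientation']).inv().apply(np.array(P)-m['position'])
    return m['cx']+m['fx']*p[0]/-p[2], m['cy']-m['fy']*p[1]/-p[2]
E
python3 - <<'E'
from h import *
import pickle
for n in ['top','side','wrist']:
    m=camera_model(n); im,d=get_image(n); cv2.imwrite(f'pics/{n}0.png',im); pickle.dump((m,im,d),open(f'{n}0.pkl','wb')); print(n,m)
print(robot.sense())
E
```

```text
top {'fx': 413.7778201816722, 'fy': 413.7778201816722, 'cx': 280.05003007947636, 'cy': 205.9002539542121, 'position': array([0.36489338, 0.02660753, 1.01800169]), 'orientation': array([-0.68814424, -0.07980093,  0.08793871,  0.71579054])}
side {'fx': 469.0554228741653, 'fy': 469.0554228741653, 'cx': 284.26053845120117, 'cy': 212.97703049270092, 'position': array([ 0.38800894, -0.9558687 ,  0.79928414]), 'orientation': array([ 0.88311356,  0.46074632, -0.04573142, -0.07570934])}
wrist {'fx': 366.90827157398775, 'fy': 366.90827157398775, 'cx': 278.0487732008089, 'cy': 214.98035169673872, 'position': array([0.16278524, 0.55579961, 0.37246094]), 'orientation': array([ 0.8256237 , -0.11380983, -0.07504441,  0.5475045 ])}
{'time': 0.15, 'joints': array([ 1.02053481e+00,  2.07264062e-01,  1.54265099e+00,  5.75037825e-06,
        1.39350148e+00, -1.50504651e-01]), 'joint_velocities': array([-0.00041083, -0.00281492, -0.00564979,  0.00153678,  0.00040273,
        0.00074188]), 'effort': array([ 8.25811294e-04, -3.83510077e+01, -2.92036557e+01, -1.48844947e-04,
        6.59406680e-03,  2.68725040e-05]), 'tool_pos': array([0.22348171, 0.52914419, 0.23035796]), 'tool_rot': array([-3.15687297e-04,  1.98550603e-01,  9.80090213e-01, -8.55558195e-04]), 'contact_force': array([ 0.80439883, -0.10852391, -0.5640005 ]), 'torque': array([-0.03643402, -0.03577098,  0.03713157]), 'gripper_width': 0.08553221764040891}
```

View pics/top0.png

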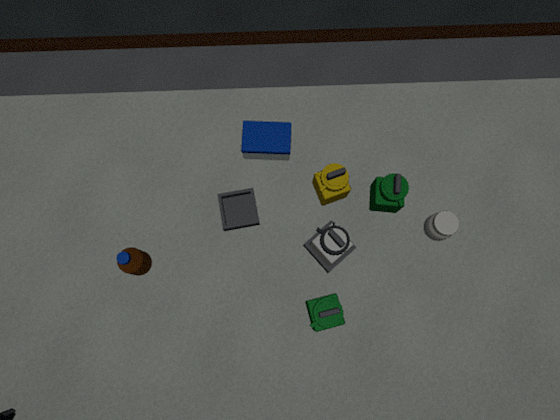

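View pics/side0.png

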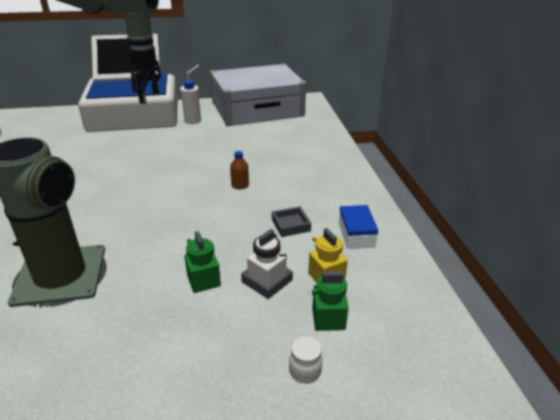

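View pics/wrist0.png

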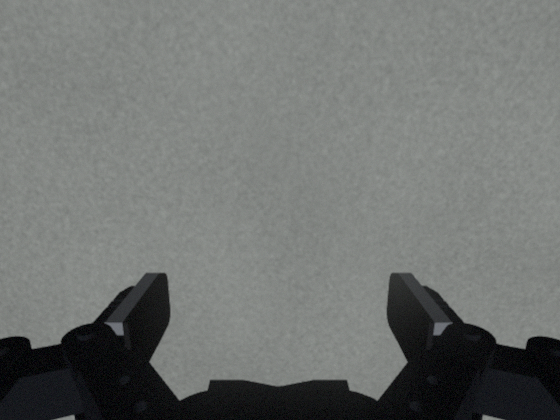

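The top view shows four pot-like things: white with a dark ring in a dock (332,242), yellow (332,183), green (390,192) and green (325,312). Only the white one stands in a dock, and it has a dark ring, so it fits. I'll enlarge it.

```bash
python3 - <<'E'
from h import *
import pickle
m,im,d=pickle.load(open('top0.pkl','rb'))
a=cv2.resize(im[195:280,290:375],(600,600),interpolation=cv2.INTER_CUBIC)
cv2.imwrite('pics/topc.png',np.clip(a*1.5,0,255).astype('uint8'))
for uv in [(335,241),(333,237),(330,248),(320,250),(330,268),(390,192),(332,178),(443,224),(325,312),(267,137),(133,260),(238,210)]:
    print(uv,unproj(m,*uv,d[uv[1],uv[0]]).round(3))
m,im,d=pickle.load(open('side0.pkl','rb'))
a=cv2.resize(im[220:300,230:310],(600,600),interpolation=cv2.INTER_CUBIC)
cv2.imwrite('pics/sidec.png',a)
for uv in [(266,236),(266,268)]:
    print(uv,unproj(m,*uv,d[uv[1],uv[0]]).round(3))
E
```

```text
(335, 241) [ 0.497 -0.103  0.134]
(333, 237) [ 0.504 -0.098  0.144]
(330, 248) [ 0.483 -0.093  0.122]
(320, 250) [ 0.486 -0.076  0.078]
(330, 268) [ 0.448 -0.102  0.029]
(390, 192) [ 0.606 -0.238  0.117]
(332, 178) [ 0.642 -0.108  0.123]
(443, 224) [ 0.537 -0.369  0.067]
(325, 312) [ 0.35  -0.071  0.143]
(267, 137) [0.773 0.036 0.063]
(133, 260) [0.478 0.343 0.095]
(238, 210) [0.604 0.116 0.005]
(266, 236) [ 0.503 -0.115  0.145]
(266, 268) [ 0.498 -0.149  0.079]
```

View pics/topc.png

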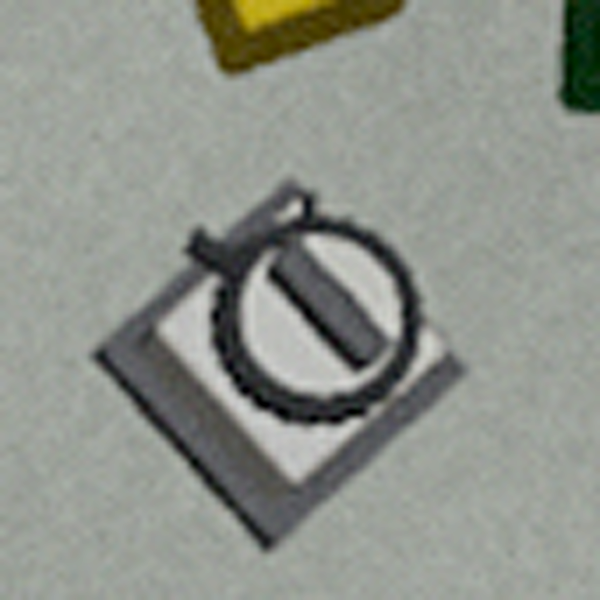

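View pics/sidec.png

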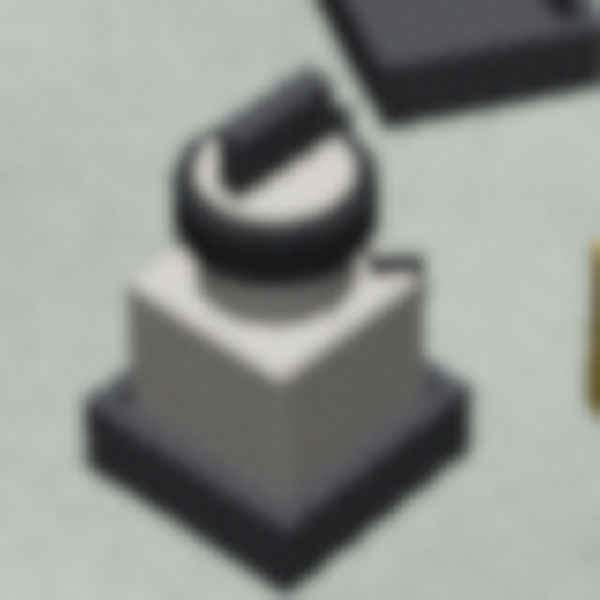

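The pot is the white one: crop shows dark ring, tab at crop (195,240), rib at (300,205), grip along about 45° in world. I'll move above it for wrist views.

Request:
{"fn": "play_rows", "kwargs": {"increments": [0.44, -1, 0.1, 0, 0, -0.84, 0, 0.44, -1, 0.1, 0, 0, -0.84, 0, 0.44, -1, 0.1, 0, 0, -0.84, 0, 0.44, -1, 0.1, 0, 0, -0.84, 0, 0.44, -1, 0.1, 0, 0, -0.84, 0, 0.44, -1, 0.1, 0, 0, -0.84, 0, 0.44, -1, 0.1, 0, 0, -0.84, 0, 0.44, -1, 0.1, 0, 0, -0.84, 0]}}

```text
time: 0.82
tool_pos: [0.3119, 0.3283, 0.2511]
tool_rot: [-0.0, 0.475, 0.88, -0.0]
contact_force: [0.8, 0.2, 0.6]
gripper_width: 0.0855
```

Request:
{"fn": "play_rows", "kwargs": {"increments": [0.44, -1, 0.1, 0, 0, -0.84, 0, 0.44, -1, 0.1, 0, 0, -0.84, 0, 0.44, -1, 0.1, 0, 0, -0.84, 0, 0.44, -1, 0.1, 0, 0, -0.84, 0, 0.44, -1, 0.1, 0, 0, -0.84, 0, 0.44, -1, 0.1, 0, 0, -0.84, 0, 0.44, -1, 0.1, 0, 0, -0.84, 0, 0.44, -1, 0.1, 0, 0, -0.84, 0]}}

```text
time: 1.48
tool_pos: [0.3999, 0.1284, 0.2712]
tool_rot: [-0.0, 0.709, 0.705, -0.0]
contact_force: [-0.0, -0.7, 0.0]
gripper_width: 0.0852
```

Request:
{"fn": "play_rows", "kwargs": {"increments": [0.44, -1, 0.1, 0, 0, -0.84, 0, 0.44, -1, 0.1, 0, 0, -0.84, 0, 0.44, -1, 0.1, 0, 0, -0.84, 0, 0.44, -1, 0.1, 0, 0, -0.84, 0, 0.44, -1, 0.1, 0, 0, -0.84, 0, 0.44, -1, 0.1, 0, 0, -0.84, 0, 0.44, -1, 0.1, 0, 0, -0.84, 0, 0, 0, 0, 0, 0, 0, 0]}}

```text
time: 2.15
tool_pos: [0.4784, -0.0494, 0.289]
tool_rot: [0.001, 0.866, 0.501, -0.0]
contact_force: [-0.3, -0.2, 0.4]
gripper_width: 0.0853
```

```bash
cat > w.py <<'E'
from h import *
import pickle,sys
s=robot.sense(); m=camera_model('wrist'); im,d=get_image('wrist')
k=sys.argv[1]; cv2.imwrite(f'pics/w{k}.png',im); pickle.dump((m,im,d),open(f'w{k}.pkl','wb'))
r=rot(s['tool_rot']); y=r.apply([0,1,0])
print(s['time'],s['tool_pos'].round(4),'yaw y',np.degrees(np.arctan2(y[1],y[0])).round(2),'z',r.apply([0,0,1]).round(3),s['joints'].round(3),s['contact_force'].round(1),s['torque'].round(2),s['gripper_width'])
E
python3 w.py 1
```

```text
2.15 [ 0.4784 -0.0494  0.289 ] yaw y -29.88 z [ 0.001 -0.003 -1.   ] [-0.282 -0.04   1.688 -0.002  1.492  0.24 ] [-0.3 -0.2  0.4] [ 0.03 -0.02 -0.02] 0.08525427833298627
```

View pics/w1.png

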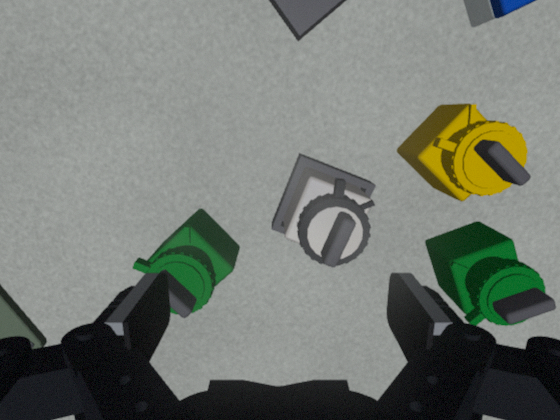

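```bash
python3 - <<'E'
from h import *
import pickle
m,im,d=pickle.load(open('w1.pkl','rb'))
a=cv2.resize(im[145:275,260:390],(780,600),interpolation=cv2.INTER_CUBIC)[:, :]
a=cv2.resize(im[145:275,260:390],(600,600),interpolation=cv2.INTER_CUBIC)
cv2.imwrite('pics/w1c.png',a)
# depth cloud
v,u=np.mgrid[140:280,255:395]; dd=d[140:280,255:395]
P=np.array([unproj(m,a,b,c) for a,b,c in zip(u.ravel(),v.ravel(),dd.ravel())])
P=P[np.hypot(P[:,0]-.495,P[:,1]+.1)<.06]
h,e=np.histogram(P[:,2],np.arange(0,.17,.004))
print([(round(x,3),n) for x,n in zip(e,h)])
np.save('P1.npy',P)
E
```

```text
[(np.float64(0.0), np.int64(409)), (np.float64(0.004), np.int64(48)), (np.float64(0.008), np.int64(43)), (np.float64(0.012), np.int64(79)), (np.float64(0.016), np.int64(81)), (np.float64(0.02), np.int64(87)), (np.float64(0.024), np.int64(133)), (np.float64(0.028), np.int64(1016)), (np.float64(0.032), np.int64(46)), (np.float64(0.036), np.int64(51)), (np.float64(0.04), np.int64(51)), (np.float64(0.044), np.int64(44)), (np.float64(0.048), np.int64(55)), (np.float64(0.052), np.int64(47)), (np.float64(0.056), np.int64(61)), (np.float64(0.06), np.int64(53)), (np.float64(0.064), np.int64(51)), (np.float64(0.068), np.int64(61)), (np.float64(0.072), np.int64(100)), (np.float64(0.076), np.int64(984)), (np.float64(0.08), np.int64(196)), (np.float64(0.084), np.int64(19)), (np.float64(0.088), np.int64(0)), (np.float64(0.092), np.int64(0)), (np.float64(0.096), np.int64(0)), (np.float64(0.1), np.int64(39)), (np.float64(0.104), np.int64(68)), (np.float64(0.108), np.int64(84)), (np.float64(0.112), np.int64(211)), (np.float64(0.116), np.int64(1257)), (np.float64(0.12), np.int64(1553)), (np.float64(0.124), np.int64(61)), (np.float64(0.128), np.int64(58)), (np.float64(0.132), np.int64(71)), (np.float64(0.136), np.int64(69)), (np.float64(0.14), np.int64(82)), (np.float64(0.144), np.int64(373)), (np.float64(0.148), np.int64(358)), (np.float64(0.152), np.int64(0)), (np.float64(0.156), np.int64(0)), (np.float64(0.16), np.int64(0)), (np.float64(0.164), np.int64(0))]
```

View pics/w1c.png

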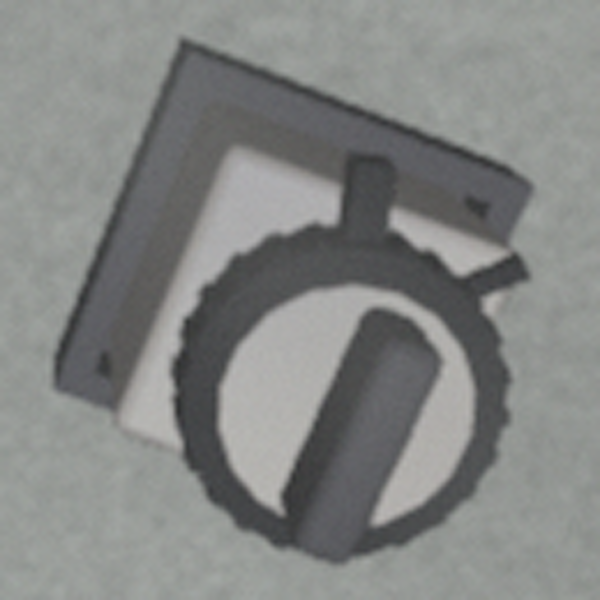

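Crop: tab end at (370,160), rib end at (525,268), grip top from (385,330) to (335,545).

```bash
cat > loc.py <<'E'
from h import *
import pickle,sys
from scipy.optimize import least_squares
k=sys.argv[1]; c0=np.array([float(sys.argv[2]),float(sys.argv[3])])
m,im,d=pickle.load(open(f'w{k}.pkl','rb'))
v,u=np.mgrid[0:420,0:560]; ok=(d>.05)
P=np.stack([(u-m['cx'])/m['fx']*d,-(v-m['cy'])/m['fy']*d,-d],-1)
P=rot(m['orientation']).apply(P.reshape(-1,3))+m['position']; P=P[ok.ravel()]
P=P[np.hypot(*(P[:,:2]-c0).T)<.055]
G=P[(P[:,2]>.142)&(P[:,2]<.153)]; rect=cv2.minAreaRect((G[:,:2]*1000).astype(np.float32)); print('grip',rect, G[:,2].mean())
q=G[:,:2]-G[:,:2].mean(0); w,V=np.linalg.eigh(q.T@q); print('grip mean',G.mean(0),'dir',np.degrees(np.arctan2(V[1,1],V[0,1])))
L=P[(P[:,2]>.114)&(P[:,2]<.127)]; print('lid/ring z',np.median(L[:,2]))
c=L[:,:2].mean(0)
for i in range(4):
    a=np.arctan2(*(L[:,:2]-c).T[::-1]); r=np.hypot(*(L[:,:2]-c).T)
    b=np.digitize(a,np.linspace(-np.pi,np.pi,49)); E=[]
    for j in range(1,49):
        s=np.where(b==j)[0]
        if len(s)>5: E.append(L[s[np.argsort(r[s])[-3]],:2])
    E=np.array(E); f=least_squares(lambda p:np.hypot(E[:,0]-p[0],E[:,1]-p[1])-p[2],[*c,.032],loss='soft_l1',f_scale=.0005); c=f.x[:2]
print('ring',f.x)
T=P[(P[:,2]>.1)&(P[:,2]<.125)]; T=T[np.hypot(*(T[:,:2]-c).T)>.037]
if len(T): t=T[:,:2].mean(0)-c; print('tab dir',np.degrees(np.arctan2(t[1],t[0])),len(T), np.hypot(*(T[:,:2]-c).T).max())
D=P[(P[:,2]>.026)&(P[:,2]<.032)]; print('dock',cv2.minAreaRect((D[:,:2]*1000).astype(np.float32)))
E
python3 loc.py 1 .495 -.1; python3 - <<'E'
from h import *
import pickle
m,im,d=pickle.load(open('w1.pkl','rb'))
for (a,b),z in [((370,165),.116),((510,270),.084),((480,287),.084)]:
    u,v=260+a/4.615,145+b/4.615
    D=d[int(round(v)),int(round(u))]; o=np.array(m['position']); r=unproj(m,u,v,1)-o
    print(u,v,unproj(m,u,v,D).round(4), (o+r*(z-o[2])/r[2]).round(4))
E
```

```text
grip ((507.5425720214844, -105.03073120117188), (44.069854736328125, 12.603391647338867), 37.98553466796875) 0.14754300292980335
grip mean [ 0.50784927 -0.10349007  0.147543  ] dir -141.3158154044215
lid/ring z 0.1202836232776752
ring [ 0.507705   -0.10427933  0.03180748]
tab dir 54.667402144700105 132 0.04644803468907016
dock ((495.12615966796875, -76.93865966796875), (103.79041290283203, 55.88556671142578), 6.802157878875732)
340.17334777898157 180.75297941495126 [ 0.5335 -0.0673  0.1149] [ 0.5334 -0.0671  0.116 ]
370.5092091007584 203.50487540628384 [ 0.5507 -0.1099  0.0833] [ 0.5507 -0.1096  0.084 ]
364.0086673889491 207.18851570964247 [ 0.5436 -0.1102  0.0828] [ 0.5435 -0.1098  0.084 ]
```

Request:
{"fn": "play_rows", "kwargs": {"increments": [0.39, -0.73, 0, 0, 0, 0, 0, 0.39, -0.73, 0, 0, 0, 0, 0, 0.39, -0.74, -0.5, 0, 0, 0, 0, 0, 0, -1, 0, 0, 0, 0, 0, 0, -1, 0, 0, 0, 0, 0, 0, -1, 0, 0, 0, 0, 0, 0, 0, 0, 0, 0, 0]}}

```text
time: 2.78
tool_pos: [0.5016, -0.0979, 0.1953]
tool_rot: [-0.005, 0.864, 0.504, -0.004]
contact_force: [-0.3, 1.0, -1.2]
gripper_width: 0.0854
```

```bash
python3 w.py 2; python3 loc.py 2 .5077 -.1045
```

```text
2.7833 [ 0.5016 -0.0979  0.1953] yaw y -29.44 z [-0.012  0.005 -1.   ] [-0.363  0.113  1.727  0.     1.314  0.151] [-0.3  1.  -1.2] [-0.02  0.04 -0.04] 0.08536762858695168
grip ((507.4812316894531, -105.08651733398438), (43.693389892578125, 12.388254165649414), 38.700435638427734) 0.1477324918510414
grip mean [ 0.50827346 -0.10366064  0.14773249] dir -141.434693712822
lid/ring z 0.12053807058228397
ring [ 0.50765989 -0.10484415  0.03216867]
tab dir 54.506225109574835 237 0.04665833211972746
dock ((512.1196899414062, -81.19776916503906), (62.51100158691406, 109.77938079833984), 79.30126190185547)
```

View pics/w2.png

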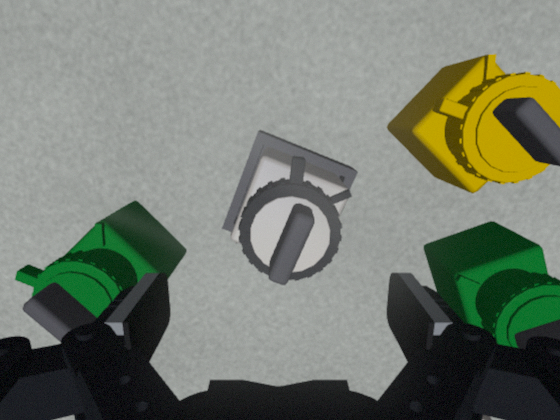

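Request:
{"fn": "play_rows", "kwargs": {"increments": [0, 0, 0, 0, 0, 0, 0]}}

```text
time: 2.92
tool_pos: [0.506, -0.0996, 0.2017]
tool_rot: [-0.0, 0.864, 0.504, -0.0]
contact_force: [0.1, 1.1, 0.4]
gripper_width: 0.0852
```

```bash
cat > s.py <<'E'
from h import *
s=robot.sense()
r=rot(s['tool_rot']); y=r.apply([0,1,0])
print(s['time'],s['tool_pos'].round(4),'yaw y',np.degrees(np.arctan2(y[1],y[0])).round(2),'z',r.apply([0,0,1]).round(4),s['joints'].round(3),s['contact_force'].round(1),s['torque'].round(2),s['gripper_width'])
E
python3 s.py
```

```text
2.9167 [ 0.506  -0.0996  0.2017] yaw y -29.44 z [-4.e-04  4.e-04 -1.e+00] [-0.363  0.108  1.719  0.     1.316  0.151] [0.1 1.1 0.4] [-0.02 -0.02 -0.01] 0.08523841679756004
```

Request:
{"fn": "play_rows", "kwargs": {"increments": [0.07, -0.2, -0.5, 0, 0, 0, 0, 0, 0, -0.6, 0, 0, 0, 0, 0, 0, -0.6, 0, 0, 0, 0, 0, 0, 0, 0, 0, 0, 0]}}

```text
time: 3.25
tool_pos: [0.5072, -0.1048, 0.1583]
tool_rot: [-0.001, 0.864, 0.504, -0.0]
contact_force: [0.0, 0.4, -0.3]
gripper_width: 0.0854
```

```bash
python3 s.py
```

```text
3.25 [ 0.5072 -0.1048  0.1583] yaw y -29.47 z [-1.5e-03  7.0e-04 -1.0e+00] [-0.371  0.161  1.755  0.     1.228  0.143] [ 0.   0.4 -0.3] [0.   0.05 0.03] 0.08539565618518483
```

Request:
{"fn": "play_rows", "kwargs": {"increments": [0.02, 0, -0.6, 0, 0, 0, 0, 0, 0, -0.6, 0, 0, 0, 0, 0, 0, -0.6, 0, 0, 0, 0, 0, 0, -0.6, 0, 0, 0, 0, 0, 0, -0.4, 0, 0, 0, 0, 0, 0, 0, 0, 0, 0, 0, 0, 0, 0, 0, 0, 0, 0]}}

```text
time: 3.83
tool_pos: [0.509, -0.1055, 0.0898]
tool_rot: [0.0, 0.864, 0.504, 0.0]
contact_force: [-0.2, -0.5, -0.0]
gripper_width: 0.0853
```

```bash
python3 w.py 3;python3 - <<'E'
from h import *
im,d=get_image('side'); cv2.imwrite('pics/s3.png',cv2.resize(im[190:310,210:330],(600,600),interpolation=cv2.INTER_CUBIC))
E
```

```text
3.8333 [ 0.509  -0.1055  0.0898] yaw y -29.49 z [ 0.001 -0.    -1.   ] [-0.371  0.255  1.803  0.     1.082  0.144] [-0.2 -0.5 -0. ] [-0.01 -0.08  0.01] 0.08532956983495983
```

View pics/w3.png

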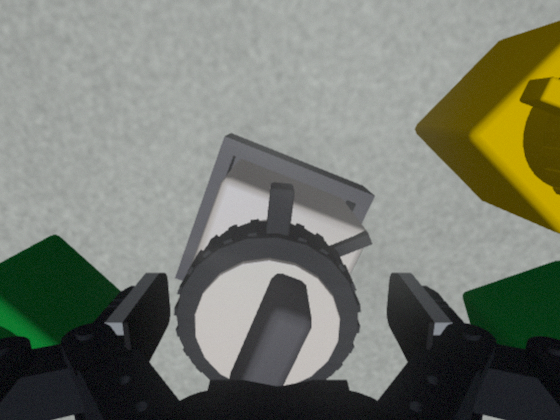

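View pics/s3.png

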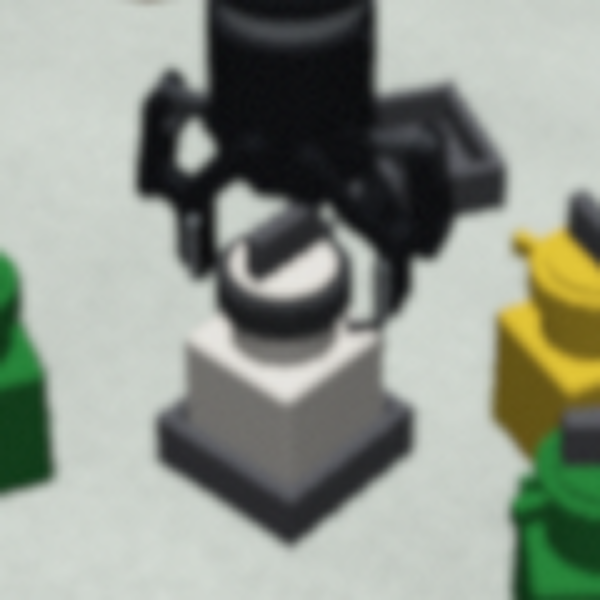

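Request:
{"fn": "play_rows", "kwargs": {"increments": [-0.09, 0.05, -0.1, 0, 0, 0, 0, 0, 0, 0, 0, 0, 0, 60, 0, 0, 0, 0, 0, 0, 120, 0, 0, 0, 0, 0, 0, 255, 0, 0, 0, 0, 0, 0, 255, 0, 0, 0, 0, 0, 0, 255], "grip_force": 25}}

```text
time: 4.43
tool_pos: [0.5059, -0.104, 0.0868]
tool_rot: [-0.0, 0.864, 0.504, -0.0]
contact_force: [-3.2, 0.5, 5.2]
gripper_width: 0.063
```

```bash
python3 w.py 4
```

```text
4.4333 [ 0.5059 -0.104   0.0868] yaw y -29.5 z [-0.  0. -1.] [-0.37   0.255  1.812  0.     1.076  0.145] [-3.2  0.5  5.2] [ 0.18  0.48 -0.03] 0.06304617595323088
```

View pics/w4.png

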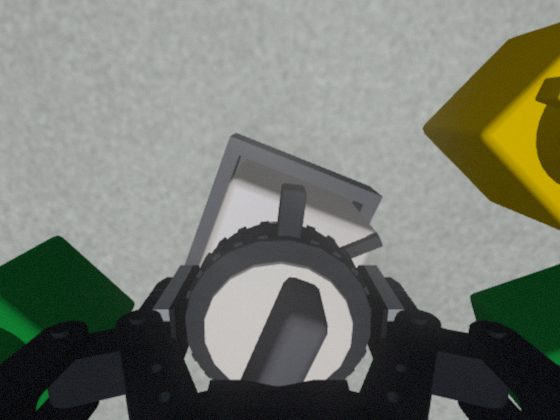

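The ring is gripped (63 mm opening) with the tab well clear of both pads. Now I turn it clockwise.

Request:
{"fn": "play_rows", "kwargs": {"increments": [0, 0, 0, 0, 0, -0.6, 255, 0, 0, 0, 0, 0, -0.6, 255, 0, 0, 0, 0, 0, -0.6, 255, 0, 0, 0, 0, 0, -0.6, 255, 0, 0, 0, 0, 0, -0.6, 255, 0, 0, 0, 0, 0, 0, 255]}}

```text
time: 4.98
tool_pos: [0.5064, -0.1041, 0.0868]
tool_rot: [0.0, 0.922, 0.386, 0.0]
contact_force: [-1.5, 1.0, 4.1]
gripper_width: 0.0631
```

```bash
python3 w.py 5
```

```text
4.9833 [ 0.5064 -0.1041  0.0868] yaw y -44.55 z [ 0.001 -0.    -1.   ] [-0.37   0.255  1.811  0.     1.075  0.407] [-1.5  1.   4.1] [ 0.11  0.23 -0.09] 0.06310862140884028
```

View pics/w5.png

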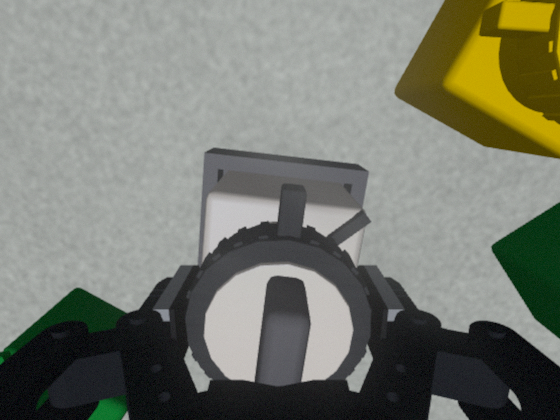

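The ring follows the jaws: the tab stays at (292,208) while the rib moves toward it. I continue.

Request:
{"fn": "play_rows", "kwargs": {"increments": [0, 0, 0, 0, 0, -0.8, 255, 0, 0, 0, 0, 0, -0.8, 255, 0, 0, 0, 0, 0, -0.8, 255, 0, 0, 0, 0, 0, -0.8, 255, 0, 0, 0, 0, 0, -0.8, 255, 0, 0, 0, 0, 0, -0.8, 255, 0, 0, 0, 0, 0, -0.8, 255, 0, 0, 0, 0, 0, -0.8, 255]}}

```text
time: 5.7
tool_pos: [0.5069, -0.1049, 0.0867]
tool_rot: [0.001, 0.993, 0.117, 0.001]
contact_force: [-0.6, -0.9, 3.5]
gripper_width: 0.0632
```

Request:
{"fn": "play_rows", "kwargs": {"increments": [0, 0, 0, 0, 0, -0.6, 255, 0, 0, 0, 0, 0, -0.6, 255, 0, 0, 0, 0, 0, -0.6, 255, 0, 0, 0, 0, 0, -0.4, 255, 0, 0, 0, 0, 0, 0, 255]}}

```text
time: 6.12
tool_pos: [0.5069, -0.1053, 0.0867]
tool_rot: [0.001, 1.0, 0.022, 0.001]
contact_force: [-0.2, -4.4, 2.9]
gripper_width: 0.0635
```

```bash
python3 w.py 6
```

```text
6.1167 [ 0.5069 -0.1053  0.0867] yaw y -87.46 z [ 0.002 -0.002 -1.   ] [-0.371  0.255  1.811 -0.002  1.073  1.156] [-0.2 -4.4  2.9] [-0.59  0.1  -0.05] 0.06348174022928942
```

View pics/w6.png

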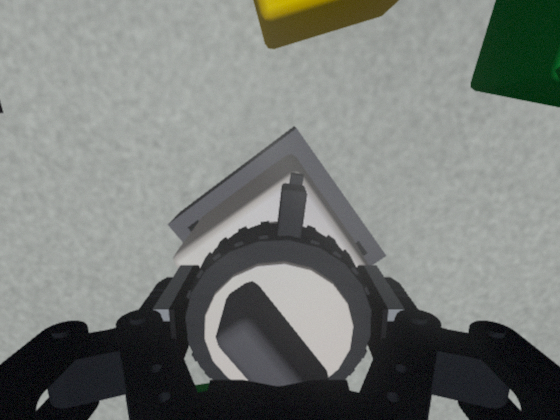

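Request:
{"fn": "play_rows", "kwargs": {"increments": [0, 0, 0, 0, 0, -0.4, 255, 0, 0, 0, 0, 0, -0.4, 255, 0, 0, 0, 0, 0, -0.4, 255, 0, 0, 0, 0, 0, 0, 255]}}

```text
time: 6.5
tool_pos: [0.5066, -0.1052, 0.0867]
tool_rot: [0.001, 1.0, -0.029, 0.001]
contact_force: [-1.8, -3.3, 3.8]
gripper_width: 0.0631
```

```bash
python3 s.py
```

```text
6.5 [ 0.5066 -0.1052  0.0867] yaw y -93.36 z [ 0.0011 -0.0025 -1.    ] [-0.371  0.255  1.811 -0.002  1.074  1.26 ] [-1.8 -3.3  3.8] [-0.75  0.19  0.28] 0.06305147688744343
```

Request:
{"fn": "play_rows", "kwargs": {"increments": [0, 0, 0, 0, 0, -0.3, 255, 0, 0, 0, 0, 0, -0.3, 255, 0, 0, 0, 0, 0, 0, 255]}}

```text
time: 6.75
tool_pos: [0.5073, -0.1057, 0.0868]
tool_rot: [0.002, 0.999, -0.054, 0.001]
contact_force: [1.5, -4.6, 1.3]
gripper_width: 0.0633
```

```bash
python3 w.py 7
```

```text
6.75 [ 0.5073 -0.1057  0.0868] yaw y -96.19 z [ 0.003 -0.004 -1.   ] [-0.371  0.255  1.81  -0.003  1.072  1.309] [ 1.5 -4.6  1.3] [-0.87 -0.18  1.15] 0.06332203922451311
```

View pics/w7.png

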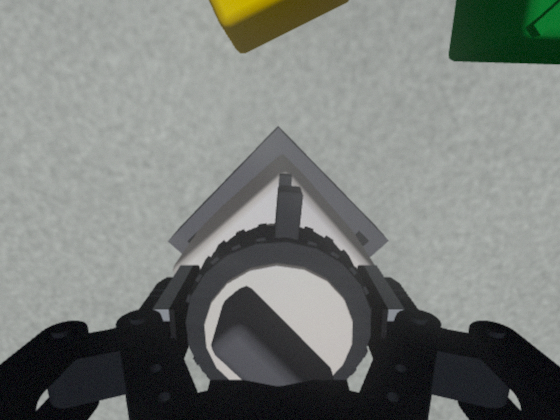

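Reaction torque rose to 1.15 N m and the tab (288,205) covers the rib (286,180), so the ring is at its stop. I open, rise and check.

Request:
{"fn": "play_rows", "kwargs": {"increments": [0, 0, 0, 0, 0, 0, 100, 0, 0, 0, 0, 0, 0, 0, 0, 0, 0, 0, 0, 0, 0, 0, 0, 0, 0, 0, 0, 0, 0, 0, 1, 0, 0, 0, 0, 0, 0, 1, 0, 0, 0, 0, 0, 0, 1, 0, 0, 0, 0, 0, 0, 1, 0, 0, 0, 0]}}

```text
time: 7.47
tool_pos: [0.5054, -0.1034, 0.1866]
tool_rot: [-0.001, 0.998, -0.057, -0.001]
contact_force: [-0.4, 0.3, 0.4]
gripper_width: 0.0855
```

Request:
{"fn": "play_rows", "kwargs": {"increments": [0, 0, 0.6, 0, 0, 1, 0, 0, 0, 0, 0, 0, 1, 0, 0, 0, 0, 0, 0, 1, 0, 0, 0, 0, 0, 0, 1, 0, 0, 0, 0, 0, 0, 1, 0, 0, 0, 0, 0, 0, 1, 0, 0, 0, 0, 0, 0, 1, 0, 0, 0, 0, 0, 0, 0, 0]}}

```text
time: 8.13
tool_pos: [0.5056, -0.1035, 0.2007]
tool_rot: [-0.001, 0.969, 0.247, -0.0]
contact_force: [-0.3, -0.2, 0.3]
gripper_width: 0.0856
```

```bash
python3 w.py 8; python3 loc.py 8 .5077 -.1045
```

```text
8.1333 [ 0.5056 -0.1035  0.2007] yaw y -61.4 z [-0.001  0.001 -1.   ] [-3.700e-01  1.100e-01  1.718e+00  1.000e-03  1.315e+00  7.010e-01] [-0.3 -0.2  0.3] [0.01 0.01 0.05] 0.0855546452611381
grip ((507.62115478515625, -105.15716552734375), (43.73394775390625, 12.065455436706543), 35.487483978271484) 0.14786416205055514
grip mean [ 0.50877118 -0.10451523  0.14786416] dir -144.58090752972117
lid/ring z 0.12100021439425931
ring [ 0.50777561 -0.10536171  0.03215805]
tab dir -8.679215827201583 242 0.04667119244045553
dock ((510.8135681152344, -102.82826232910156), (81.91305541992188, 90.11296844482422), 38.85231018066406)
```

View pics/w8.png

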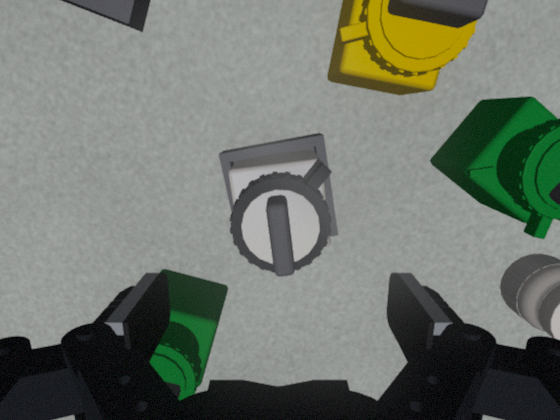

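Measured after turning: grip yaw 35.5°, so the rib should be at −9.5°. The tab is at −8.7°, so the ring is at about 1.19 rad, and the pot still sits in its dock. Now I align to the grip.

Request:
{"fn": "play_rows", "kwargs": {"increments": [0.06, -0.06, 0, 0, 0, 0.7, 0, 0, 0, -0.5, 0, 0, 0.68, 0, 0, 0, -0.7, 0, 0, 0, 0, 0, 0, -0.7, 0, 0, 0, 0, 0, 0, -0.6, 0, 0, 0, 0, 0, 0, 0, 0, 0, 0, 0, 0, 0, 0, 0, 0, 0, 0]}}

```text
time: 8.77
tool_pos: [0.5066, -0.1051, 0.1378]
tool_rot: [-0.001, 0.953, 0.303, -0.001]
contact_force: [-0.6, -0.4, 0.1]
gripper_width: 0.0852
```

```bash
python3 w.py 9
```

```text
8.7667 [ 0.5066 -0.1051  0.1378] yaw y -54.68 z [-0.003  0.001 -1.   ] [-0.372  0.186  1.772  0.     1.186  0.582] [-0.6 -0.4  0.1] [ 0.01 -0.06 -0.04] 0.0851958539861501
```

View pics/w9.png

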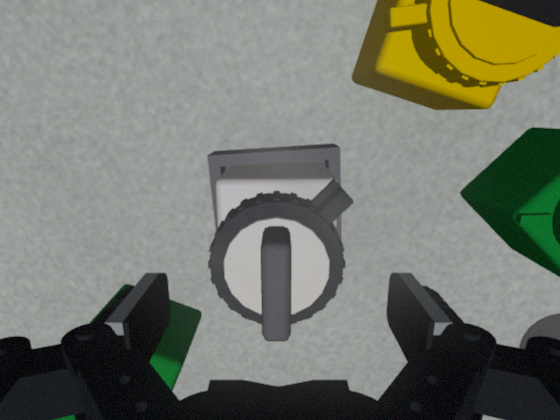

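Grip bar at column 276, midway between the pads (278), parallel to them. I go down the last 11 mm and close.

Request:
{"fn": "play_rows", "kwargs": {"increments": [0, 0, -0.43, 0, 0, 0, 0, 0, 0, 0, 0, 0, 0, 0, 0, 0, 0, 0, 0, 0, 0]}}

```text
time: 9.07
tool_pos: [0.5074, -0.1055, 0.1279]
tool_rot: [-0.0, 0.953, 0.304, -0.0]
contact_force: [0.1, 0.6, 0.0]
gripper_width: 0.0854
```

```bash
python3 s.py
```

```text
9.0667 [ 0.5074 -0.1055  0.1279] yaw y -54.62 z [-4.e-04  2.e-04 -1.e+00] [-0.372  0.199  1.78   0.     1.163  0.581] [0.1 0.6 0. ] [-0.01 -0.03 -0.  ] 0.08538366118333482
```

Request:
{"fn": "play_rows", "kwargs": {"increments": [0, 0, 0, 0, 0, 0, 120, 0, 0, 0, 0, 0, 0, 180, 0, 0, 0, 0, 0, 0, 220, 0, 0, 0, 0, 0, 0, 255, 0, 0, 0, 0, 0, 0, 255, 0, 0, 0, 0, 0, 0, 255, 0, 0, 0, 0, 0, 0, 255, 0, 0, 0, 0, 0, 0, 255], "grip_force": 60}}

```text
time: 9.73
tool_pos: [0.5072, -0.105, 0.1281]
tool_rot: [-0.001, 0.953, 0.304, -0.0]
contact_force: [-2.1, 2.9, 3.2]
gripper_width: 0.0109
```

```bash
python3 w.py 10
```

```text
9.7333 [ 0.5072 -0.105   0.1281] yaw y -54.59 z [-0.001  0.001 -1.   ] [-3.720e-01  1.990e-01  1.780e+00  1.000e-03  1.164e+00  5.810e-01] [-2.1  2.9  3.2] [0.47 0.43 0.06] 0.010944802825386839
```

View pics/w10.png

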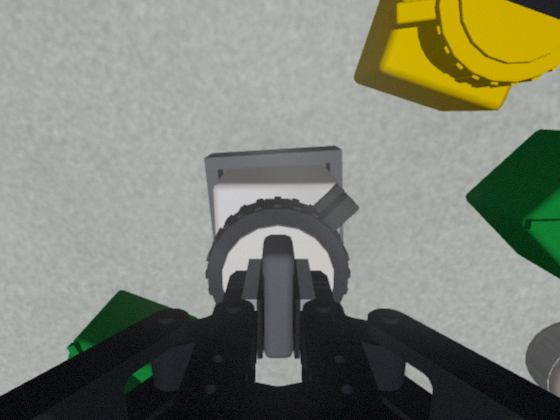

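Request:
{"fn": "play_rows", "kwargs": {"increments": [0, 0, 0.15, 0, 0, 0, 255, 0, 0, 0.2, 0, 0, 0, 255, 0, 0, 0.2, 0, 0, 0, 255, 0, 0, 0.2, 0, 0, 0, 255, 0, 0, 0.2, 0, 0, 0, 255, 0, 0, 0.2, 0, 0, 0, 255, 0, 0, 0.2, 0, 0, 0, 255]}}

```text
time: 10.37
tool_pos: [0.5078, -0.1061, 0.1626]
tool_rot: [0.001, 0.953, 0.304, 0.0]
contact_force: [-0.9, -0.0, -3.5]
gripper_width: 0.0106
```

```bash
python3 s.py
```

```text
10.3667 [ 0.5078 -0.1061  0.1626] yaw y -54.61 z [ 7.0e-04 -1.1e-03 -1.0e+00] [-3.720e-01  1.560e-01  1.751e+00 -1.000e-03  1.234e+00  5.810e-01] [-0.9 -0.  -3.5] [-0.02 -0.02 -0.  ] 0.010635490926304872
```

The force (−3.5 N) is the pot's weight, with no binding. I continue lifting.

Request:
{"fn": "play_rows", "kwargs": {"increments": [0, 0, 0.3, 0, 0, 0, 255, 0, 0, 0.5, 0, 0, 0, 255, 0, 0, 0.5, 0, 0, 0, 255, 0, 0, 0.5, 0, 0, 0, 255, 0, 0, 0.5, 0, 0, 0, 255, 0, 0, 0.5, 0, 0, 0, 255, 0, 0, 0.5, 0, 0, 0, 255, 0, 0, 0.3, 0, 0, 0, 255]}}

```text
time: 11.03
tool_pos: [0.5083, -0.1061, 0.2541]
tool_rot: [0.001, 0.953, 0.304, 0.001]
contact_force: [0.7, -0.0, -4.2]
gripper_width: 0.0105
```

Request:
{"fn": "play_rows", "kwargs": {"increments": [0, 0, 0.2, 0, 0, 0, 255, 0, 0, 0.1, 0, 0, 0, 255, 0, 0, 0, 0, 0, 0, 255, 0, 0, 0, 0, 0, 0, 255, 0, 0, 0, 0, 0, 0, 255, 0, 0, 0, 0, 0, 0, 255, 0, 0, 0, 0, 0, 0, 255, 0, 0, 0, 0, 0, 0, 255]}}

```text
time: 11.7
tool_pos: [0.5074, -0.1055, 0.2588]
tool_rot: [-0.0, 0.953, 0.304, -0.0]
contact_force: [-0.1, -0.3, -2.9]
gripper_width: 0.0105
```

```bash
python3 w.py 11; python3 - <<'E'
from h import *
m=camera_model('side');im,d=get_image('side'); cv2.imwrite('pics/s11.png',im); cv2.imwrite('pics/s11c.png',cv2.resize(im[140:300,190:350],(600,600),interpolation=cv2.INTER_CUBIC))
import pickle; pickle.dump((m,im,d),open('s11.pkl','wb'))
E
```

```text
11.7 [ 0.5074 -0.1055  0.2588] yaw y -54.61 z [-0.001  0.    -1.   ] [-0.372  0.065  1.644  0.     1.434  0.581] [-0.1 -0.3 -2.9] [ 0.06 -0.07  0.  ] 0.010508569976988609
```

View pics/s11c.png

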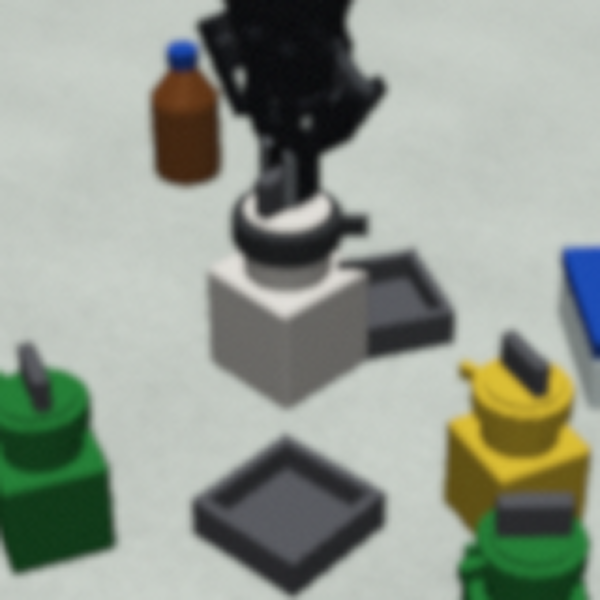

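View pics/w11.png

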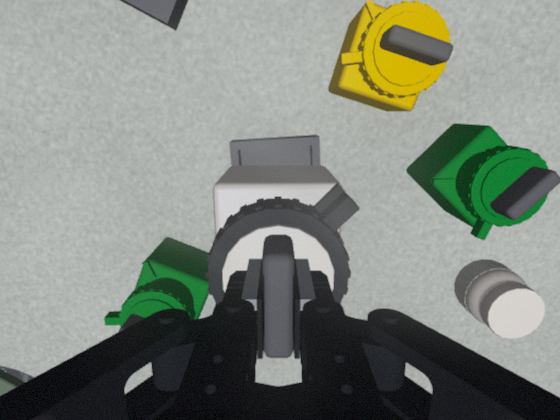

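The pot hangs level, its tab over the rib at crop (345,225), with an empty dock below it. In the wrist view the ring and tab sit where they did before the lift, so nothing slipped. One check of the underside height and the bystanders, then I hand in.

```bash
python3 - <<'E'
from h import *
import pickle
m,im,d=pickle.load(open('s11.pkl','rb'))
for v in (243,245,246): print(unproj(m,267,v,d[v,267]).round(3))
mt=camera_model('top'); t0=pickle.load(open('top0.pkl','rb'))[1]; t,_=get_image('top')
for n,(u,v) in dict(tip=(267,140),bottle=(133,260),jar=(441,225)).items():
    s=np.s_[v-28:v+28,u-35:u+35]; a=cv2.cvtColor(t0[s],6).astype(np.float32); b=cv2.cvtColor(t[s],6).astype(np.float32)
    print(n,cv2.phaseCorrelate(a,b))
s=robot.sense(); print(s['time'],abs(s['joint_velocities']).max())
E
```

```text
[ 0.5   -0.155  0.156]
[ 0.499 -0.157  0.152]
[ 0.5   -0.155  0.148]
tip ((-0.08555839138877275, -0.016330584957326977), 0.9418352065262972)
bottle ((-0.03054372617594936, 0.03619361173391056), 0.9173990422928775)
jar ((1.0283957706899827, 0.3972465701108163), 0.17190213777400828)
11.85 0.002139190116703023
```

```bash
python3 -c "
from h import *
print(robot.finish_job()); print(robot.sense()['contact_force'].round(1))"
```

```text
the job is handed in; nothing more can be done
None
the job is handed in; nothing more can be done
```

I locked the ring on the white pot, lifted the pot out by its grip, and handed the job in at about 11.9 s with it held in the air. `finish_job` gives no verdict, so I can't confirm the run was judged a pass.

- **Locking:** I turned the ring about 63° clockwise to its stop while the pot sat in its dock. At the stop the reaction torque rose to about 1.15 N m. The tab measured at −8.7° and the rib, worked out from the grip's direction, at −9.5°, so the ring is at about 1.19 rad.
- **Lifting:** I pinched the grip bar with the force set to 60 N and raised it 131 mm, which puts the underside at about 139 mm. The side-camera depth near the lower edge agrees, reading just under 148 mm. The pot hangs level and still, and ring and tab look unmoved in the gripper since before the lift.
- **Bystanders:** The tip box and bottle have not moved (under 0.1 pixel in the top view). The check on the jar gave only a weak match: about 1 pixel, or 2.5 mm, at low confidence. The arm never went near it.

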